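# Push the fume hood sash up to the mark

### The job

Push the sliding front window of the bench fume hood up from beneath its yellow lip until its red pointer stands within the green band of the height marker on the side post, then take the hand away. Only push with the fingers, do not pinch the window or its lip; leave the height marker where it is set, and leave the spool, bottle and cup where they stand.

Things in the scene. Friction and masses are not known exactly. Their poses are not given: they have to be found in the camera images.
- hood: Bench fume hood, white base, aluminium frame, clear walls, 400 wide, 330 deep, 370 high; fixed. Origin on the bench, middle of the foot of its front; x into the hood (away from the robot), y to the robot's left, z up. The front leans away, rising from the origin at 35 deg from vertical towards +x. Posts 30 wide run up it at y = +-180. Base plate 14 thick, from x = 10.
- sash (a joint): Travel of the window up the slope, m: 0 fully down, 0.19 top stop. Counterweighted: it stays wherever it is left; pushing it along the slope, up or down, takes 2 to 6 N plus 8 N per m/s. At 0 the lip's root (where it meets the window) is 110 mm up the slope from the hood's origin; below the lip the front is open.
- lip_edge (a point): Middle of the lower outer edge of the window's yellow lip. Axes: z up the slope (sliding direction), y along the lip, x square to the window, inwards. The lip is 300 long; its underside is the plane z = 0 from x = 0 (outer edge) to 45 (window), so it rises outwards 35 deg from level. Yellow 8 thick; black cap above, 5 thick, set back 10; then the clear pane to z = 150.
- pointer (a point): Outer tip of the window's red pointer, a bar 6 thick that reaches over the hood's left (+y) post. It moves with the window. Axes as lip_edge.
- mark (a point): Inner edge, mid-height, of the green band (16 tall along the slope, 32 wide) of the height marker, a clip outboard of the left post beside the pointer's path; white bands above and below the green. Axes as lip_edge: pointer and mark at the same height along z means exactly at the mark. It starts 50 to 165 mm above the pointer.
- solder_spool: Loose metal solder spool standing upright, 54 across, 50 high. Origin at the centre of its underside.
- flux_bottle: Loose white bottle with a red cap, 40 across, 75 high. Origin at the centre of its underside.
- parts_cup: Loose blue cup, 56 across, 35 high. Origin at the centre of its underside. Spool, bottle and cup stand in any order in front of and beside the hood, at least 190 mm to the left or right of the hood's middle.
There are look-alikes about, which are no part of the job. Leave any orange or pink look-alike of the parts_cup alone. What is shaped like the solder_spool but purple is not meant.

How it is judged:
By the outcome, as a careful person would: the job done as asked, in the order asked, and still so for the second after the job is handed in, with the robot touching nothing.
It also fails if it takes over 38 s, if anything falls off the work surface, if the arm or the gripper's body presses on something with over 40 N, if the wrist force passes 120 N, or if a joint passes its speed limit or range.

### The arm

A 6-joint arm with a two-finger parallel gripper is mounted at the origin on the work surface. World frame = base frame: x ahead of the robot, y to its left, z up, the work surface at z = 0. Lengths are in m, angles in degrees, forces in N, time in s.
With the tool pointing down it reaches from about 0.225 to 0.875 m from the base axis. Payload 3.4 kg.
Tool frame: the origin (TCP) lies on the centre line of the jaws, within the pads' length; the fingertips stand robot.tcp_to_tips ahead of it and the grasp point (between the pads) lies 11 mm behind it (robot.tcp_to_tips is the distance from the TCP to the fingertips, in m); z points along the fingers, y is the direction in which the jaws open and shut (so a half turn about z gives the same grasp; the last joint's range is limited). The gripper opens to 85 mm and grips with 20 to 120 N. Pads are 22 mm wide; open, the fingers measure 114 mm over their backs; the gripper's body (76 mm by 85 mm) begins 54 mm behind the grasp point. The pads swing forward as they close: fully open they stand 13 mm farther back than shut.
Start: joints at [-78.381, 15.808, 86.224, -0, 77.962, -6.933], TCP at [0.183, -0.545, 0.239] pointing down, gripper open.
Joint ranges: [-165.64, 165.64], [-43.16, 119.46], [12.63, 154.43], [-67.54, 247.53], [6.08, 155.33], [-154.97, 154.97]. Speed limits (degrees/s): [147.25, 147.25, 180, 180, 180, 180].

### API

Orientations are given as a 3x3 rotation matrix whose columns are the frame's x, y, z axes.
In Python, from workcell import sensors, camera, get_calibration, workorder, find_in, trace, mark_of, robot gives the robot as it stands.
- The arm moves only by the tool send_rows, never from a script. Its argument "moves" is a list of rows, each an object with "dp": the shift along the tool's x, y, z in units of 25 mm (1.0 is 25 mm), a list of three; "twist": the turn about the tool's z in units of 6 degrees (1.0 is 6 degrees). A call has 1 to 12 rows; each row shifts and turns the pose as measured when the row begins, along the tool's axes as they then stand; what a row does not reach is not made up. A row lasts 1/12 s, in which the tool goes at most 41.7 mm and 7.16 degrees, less where a joint would pass 70% of its speed; a pose out of reach is approached as far as the arm can. A call is refused whole if a number of a shift passes 1 or a number of a turn 1, either way. A call with a gripper value outside its range is refused whole. "claw" is the closure, from 0 (fully open) to 1 (shut), set as the call begins (left out, the last holds). The fingers move at their own pace and stop on an object; "force" is the grip in N (left out, the last holds). Time passes only in rows, so rows that do not move let the fingers close. It gives the time, the measured TCP pose, the force and the opening at its end, in the units of the state.
- sensors.sense(): the state, without advancing time (a new reading comes with each control period).
- camera(name): name is "scene" or "top"; returns the picture (480x640x3 uint8, red, green, blue); there is no depth.
- get_calibration(name): a dict with "intrinsics" (3x3 intrinsics, pixels), "cam_to_world" (4x4, takes a point from camera to world coordinates). Camera axes: x right, y down, z forward; pixel columns grow to the right and rows downward; lengths in m; the calibration is good to about 2 mm. A picture is of the moment at which its call begins. get_calibration takes no time and is no camera call.
- workorder.finish_job(): hands the job in, once; it reports no verdict.
Trained networks look in the newest picture that a camera, given by its name, has taken for a name from the list of things; names that differ only in an ending like _2 or _b are one class to them, and where a whole thing is asked for, a point or a joint stands for the part that bears it (a point fixed in the world has none). Each returns a list of dicts, best first, with "p" (0 to 1); they miss things now and then, are a little off and sometimes report something else, mostly with a low value. They report only what shows in the picture. A call takes as long as a camera call. They do not tell look-alikes from the thing itself.
- find_in(camera, target): "pixel" ([column, row] in pixels, amid what is visible of it).
- trace(camera, target): "region" (480x640 bool, what is visible of it) and "pixel" ([column, row] in pixels, amid what is visible of it).
- mark_of(camera, target): "pixel" ([column, row] in pixels: a listed point, or the origin of a listed thing).
The state is a dict: "clock": time; "joints": joint angles; "qd": joint speeds; "joint_torque": joint torques, N m; "eef_pos": TCP position; "ee_rot": TCP orientation; "contact_force": force on the tool from outside, world axes, zero at the start; "moment": the same for the moment, N m; "finger_gap": opening from 0.0 (shut) to 1.0 (fully open).
Only numpy, scipy, OpenCV 4.12 (cv2) and the standard library are available. Lean on these libraries where they do the work, as an engineer would, in place of code of your own. Each camera call takes 0.05 s, during which the arm holds its last target.

## Working session

There is one attempt and no reset: what is moved stays moved. The work goes in short steps, Python scripts to look and compute and a tool call to move; the robot and the scene stay as the last step left them, time stands still between calls to the robot, and variables do not carry over. Pictures are saved under pics/ and viewed, and the job is handed in when it is done.

Besides the shell and the picture viewer there is one more tool, called after ">>>" as name(argument=value, ...) on one line, values as JSON. send_rows: Moves the arm, as the interface text tells. Its arguments: {"type":"object","properties":{"moves":{"type":"array"},"claw":{"type":"number"},"force":{"type":"number"}},"required":["moves"]}

```bash
mkdir -p pics; ls; cat > h.py <<'E'
import numpy as np,cv2
from workcell import sensors, camera, get_calibration, workorder, find_in, trace, mark_of, robot
def save(n,f): cv2.imwrite('pics/'+f,cv2.cvtColor(camera(n),cv2.COLOR_RGB2BGR))
def cal(n):
    c=get_calibration(n);return np.array(c['intrinsics']),np.array(c['cam_to_world'])
def ray(n,p):
    K,T=cal(n);d=T[:3,:3]@np.linalg.inv(K)@[p[0],p[1],1];return T[:3,3],d/np.linalg.norm(d)
def proj(n,X):
    K,T=cal(n);c=T[:3,:3].T@(np.array(X)-T[:3,3]);q=K@c;return q[:2]/q[2]
def tri(p1,p2):
    a,d=ray('scene',p1);b,e=ray('top',p2)
    s=np.linalg.lstsq(np.c_[d,-e],b-a,rcond=None)[0]
    P=a+s[0]*d;Q=b+s[1]*e;return (P+Q)/2,np.linalg.norm(P-Q)
E
python3 - <<'E'
from h import *
np.set_printoptions(precision=3,suppress=True)
save('scene','s0.png');save('top','t0.png')
print(robot.tcp_to_tips,sensors.sense())
for n in ['scene','top']:
    print(n,cal(n)[1])
    for t in ['hood','lip_edge','pointer','mark']:
        print(n,t,[(np.round(r['pixel'],1),round(r['p'],2)) for r in mark_of(n,t)[:3]])
E
```

```text
pics
0.008 {'clock': 0.1, 'joints': array([-78.38 ,  15.845,  86.289,   0.   ,  77.962,  -6.933]), 'qd': array([ 0.048, -0.054, -0.199, -0.109, -0.01 ,  0.018]), 'joint_torque': array([  0.001, -41.77 , -24.641,  -0.   ,   0.006,   0.   ]), 'eef_pos': array([ 0.183, -0.545,  0.239]), 'ee_rot': array([[ 0.948,  0.318, -0.   ],
       [ 0.318, -0.948,  0.002],
       [ 0.   , -0.002, -1.   ]]), 'contact_force': array([0.602, 0.284, 0.226]), 'moment': array([-0.007,  0.001, -0.014]), 'finger_gap': 0.9988246830364051}
scene [[-1.    -0.001 -0.01   0.531]
 [ 0.006  0.762 -0.647  0.654]
 [ 0.008 -0.647 -0.762  0.927]
 [ 0.     0.     0.     1.   ]]
scene hood [(array([330.8, 278.5]), 0.91)]
scene lip_edge [(array([316.7, 240.1]), 0.86)]
scene pointer [(array([299.7, 337.4]), 0.78)]
scene mark [(array([265.3, 320.7]), 0.91)]
top [[ 0.021 -0.995  0.093  0.407]
 [-1.    -0.021 -0.001 -0.047]
 [ 0.003 -0.093 -0.996  1.366]
 [ 0.     0.     0.     1.   ]]
top hood [(array([315.9, 234.9]), 0.55), (array([428.6, 297.9]), 0.4)]
top lip_edge [(array([313.9, 231.5]), 0.85)]
top pointer [(array([211.5, 211.4]), 0.86)]
top mark [(array([203.9, 185.4]), 0.69)]
```

View pics/s0.png

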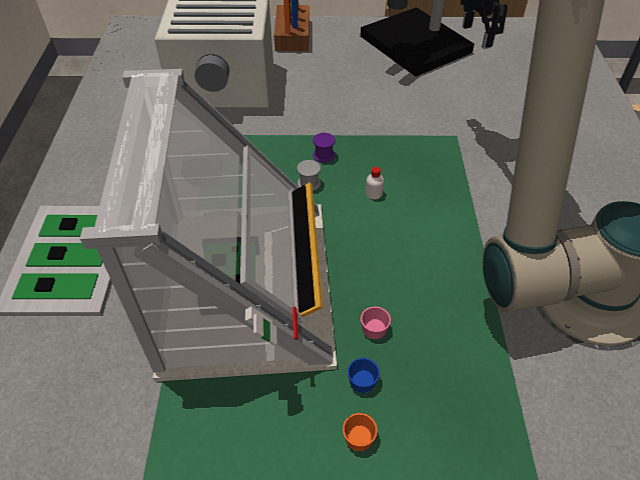

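View pics/t0.png

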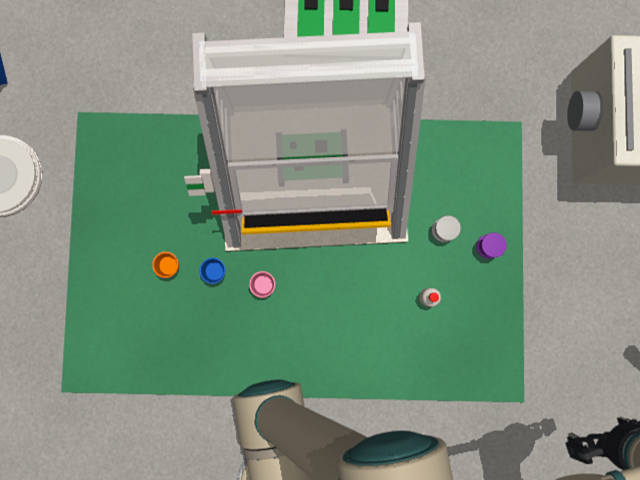

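```bash
python3 - <<'E'
from h import *
np.set_printoptions(precision=4,suppress=True)
L=tri([316.7,240.1],[313.9,231.5]);P=tri([299.7,337.4],[211.5,211.4]);M=tri([265.3,320.7],[203.9,185.4]);H=tri([330.8,278.5],[315.9,234.9])
print(L,P,M,H)
E
```

```text
(array([ 0.538 , -0.0396,  0.1266]), np.float64(0.0007923328172324862)) (array([0.569 , 0.1675, 0.1296]), np.float64(0.009206486132076721)) (array([0.6154, 0.1737, 0.1867]), np.float64(0.001285276465036892)) (array([ 0.5265, -0.041 ,  0.0131]), np.float64(0.03151175000818907))
```

The scene shows the hood with its yellow lip at about (308,250), the red pointer at (296,322) and the green band at (266,328). The blue cup is at (364,375), with pink and orange look-alikes beside it. The grey spool (309,175) and the bottle (375,183) stand on the right, and the purple spool is a look-alike. Next I'll enlarge the crops and fit the hood pose.

```bash
python3 - <<'E'
import cv2,numpy as np
s=cv2.imread('pics/s0.png');t=cv2.imread('pics/t0.png')
a=cv2.resize(s[280:380,230:345],None,fx=5,fy=5,interpolation=cv2.INTER_CUBIC)
b=cv2.resize(t[160:260,175:275],None,fx=5,fy=5,interpolation=cv2.INTER_CUBIC)
cv2.imwrite('pics/c0.png',a);cv2.imwrite('pics/c1.png',b)
E
```

```text
(no output)
```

View pics/c0.png

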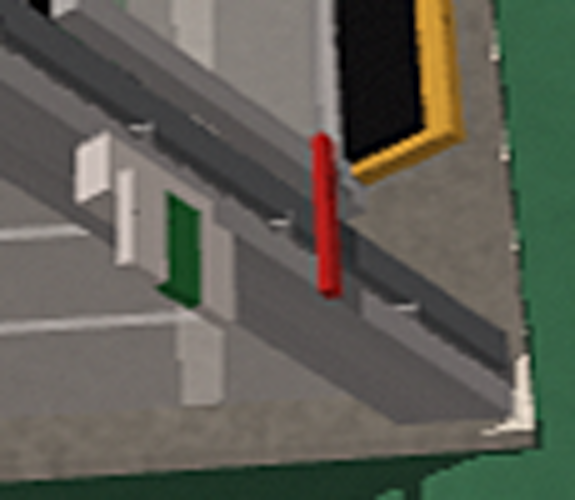

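View pics/c1.png

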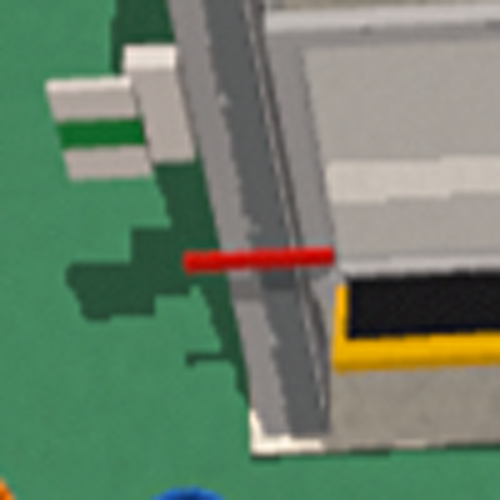

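```bash
python3 - <<'E'
import cv2,numpy as np
s=cv2.imread('pics/s0.png');t=cv2.imread('pics/t0.png')
a=cv2.resize(s[170:240,270:350],None,fx=6,fy=6,interpolation=cv2.INTER_CUBIC)
b=cv2.resize(t[190:260,350:430],None,fx=6,fy=6,interpolation=cv2.INTER_CUBIC)
cv2.imwrite('pics/c2.png',np.hstack([a[:420,:400],b[:420,:400]]))
E
```

```text
(no output)
```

View pics/c2.png

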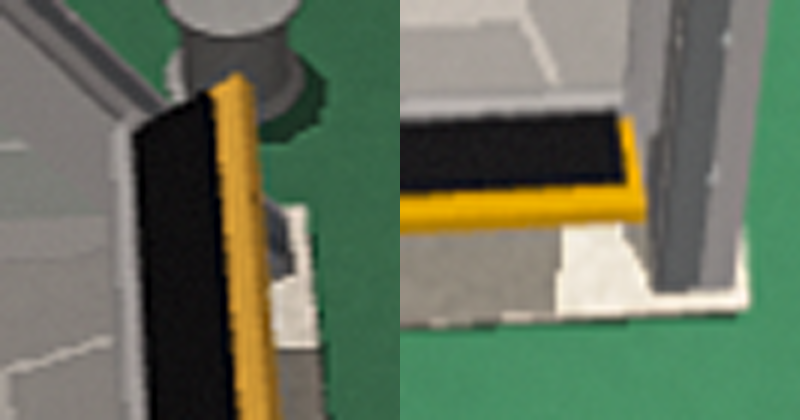

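```bash
cat > fit.py <<'E'
from h import *
from scipy.optimize import least_squares
a=np.radians(35);u=np.array([np.sin(a),0,np.cos(a)]);n=np.array([np.cos(a),0,-np.sin(a)]);Y=np.array([0,1,0])
def R(y): return np.array([[np.cos(y),-np.sin(y),0],[np.sin(y),np.cos(y),0],[0,0,1]])
def W(p,X): return np.array([p[0],p[1],0])+R(p[2])@X
def lip(p,y,x=0,z=0): return W(p,(0.11+p[3]+z)*u+(x-.045)*n+y*Y)
E
python3 - <<'E'
from fit import *
np.set_printoptions(precision=4,suppress=True)
obs=[('scene',(312.5,185.8),lambda p:lip(p,-.15)),('top',(390.3,226.7),lambda p:lip(p,-.15)),
('scene',(322.6,307.4),lambda p:lip(p,.15)),('top',(242,234),lambda p:lip(p,.15)),
('scene',(316.7,240.1),lambda p:lip(p,0)),('top',(313.9,231.5),lambda p:lip(p,0)),
('top',(225.4,250.5),lambda p:W(p,np.array([.01,.2,.007]))),('top',(408,241),lambda p:W(p,np.array([.01,-.2,.007]))),
('scene',(337,368),lambda p:W(p,np.array([.01,.2,.007])))]
f=lambda p:np.concatenate([proj(c,g(p))-q for c,q,g in obs])
r=least_squares(f,[.51,-.04,0,.01],loss='soft_l1');p=r.x
print(p,np.degrees(p[2]));print(f(p).reshape(-1,2))
np.save('p.npy',p)
Ro=R(p[2]);L0=lip(p,0);print('lip',L0)
for k,(s,t) in dict(ptr=((296,339),(212.2,212.4)),mark=((266.8,319.5),(203.6,186.2))).items():
    X,e=tri(s,t);d=Ro.T@(X-L0);print(k,X,e,'lip axes',d@n,d@Y,d@u)
S=sensors.sense();print(S['clock'])
E
```

```text
[ 0.5083 -0.0454  0.0734  0.0075] 4.204080933631742
[[-0.9938 -1.8032]
 [-0.3853  0.674 ]
 [ 0.0441  0.4021]
 [-0.6347  1.1203]
 [-0.1309  0.175 ]
 [ 1.807  -0.2564]
 [-0.1222  0.278 ]
 [-1.0322  0.2709]
 [-0.8761 -0.8513]]
lip [ 0.5387 -0.0432  0.1221]
ptr [0.5716 0.1668 0.1226] 0.0019521900942442965 lip axes 0.03914250376513616 0.2070261500997321 0.02806158522962648
mark [0.6131 0.1736 0.1899] 0.0016401788286106848 lip axes 0.03484081272417928 0.21069939542723715 0.10725856245954939
0.5
```

Travel needed is about 79 mm. The tool always points down, so I'll close the fingers and push the lip's lower outer edge with their front face, moving along the slope. First I'll go high to a spot in front of the lip.

>>> send_rows(moves=[{"dp": [0,-0.5,0],"twist": 1},{"dp": [0.3,-0.9,0],"twist": 1},{"dp": [0.5,-1,0],"twist": 0.4},{"dp": [0.5,-1,0],"twist": 0},{"dp": [0.5,-1,0],"twist": 0},{"dp": [0.5,-1,0],"twist": 0},{"dp": [0.5,-1,0],"twist": 0},{"dp": [0.5,-1,0],"twist": 0},{"dp": [0.5,-1,0],"twist": 0},{"dp": [0.5,-1,0],"twist": 0},{"dp": [0.5,-1,0],"twist": 0},{"dp": [0.5,-1,0],"twist": 0}], claw=1, force=20)

```text
clock: 1.5
eef_pos: [0.292, -0.2466, 0.2377]
ee_rot: [[0.999, 0.049, 0.002], [0.049, -0.999, -0.007], [0.001, 0.007, -1.0]]
contact_force: [1.1, -0.4, 0.6]
finger_gap: -0.002
```

>>> send_rows(moves=[{"dp": [0.7,-0.9,0],"twist": -0.2},{"dp": [0.7,-0.9,0],"twist": 0},{"dp": [0.7,-0.9,0],"twist": 0},{"dp": [0.7,-0.9,0],"twist": 0},{"dp": [0.7,-0.9,0.3],"twist": 0},{"dp": [0.7,-0.9,0.5],"twist": 0},{"dp": [0.7,-0.9,0.7],"twist": 0},{"dp": [0.7,-0.7,0.7],"twist": 0},{"dp": [0.5,-0.4,0.7],"twist": 0},{"dp": [0.2,0,0.6],"twist": 0},{"dp": [0,0,0.4],"twist": 0},{"dp": [0,0,0],"twist": 0}])

```text
clock: 2.5
eef_pos: [0.4474, -0.0359, 0.1403]
ee_rot: [[0.997, 0.078, 0.017], [0.078, -0.997, -0.012], [0.016, 0.013, -1.0]]
contact_force: [-1.9, 0.2, 0.0]
finger_gap: -0.002
```

>>> send_rows(moves=[{"dp": [0,0.3,0.5],"twist": 0},{"dp": [0.3,0.2,0.5],"twist": 0},{"dp": [0.4,0,0.2],"twist": 0},{"dp": [0.3,0,0],"twist": 0},{"dp": [0,0,0],"twist": 0},{"dp": [0,0,0],"twist": 0}])

```text
clock: 3.0
eef_pos: [0.477, -0.0473, 0.1131]
ee_rot: [[0.997, 0.078, 0.021], [0.078, -0.997, -0.012], [0.02, 0.014, -1.0]]
contact_force: [0.4, -0.2, -0.6]
finger_gap: 0.003
```

```bash
python3 - <<'E'
from h import *
save('scene','s1.png');S=sensors.sense();print(S['eef_pos'],S['ee_rot'],S['contact_force'],proj('scene',S['eef_pos']+[0,0,-.008]))
s=cv2.imread('pics/s1.png');cv2.imwrite('pics/c3.png',cv2.resize(s[170:350,230:430],None,fx=3,fy=3))
E
```

```text
[ 0.4774194  -0.04734091  0.11333365] [[ 0.99672928  0.0776588   0.02235745]
 [ 0.07795299 -0.9968774  -0.01260119]
 [ 0.02130904  0.01430281 -0.99967062]] [0.7212543  0.32608115 0.13667953] [349.397872   244.46129159]
```

View pics/c3.png

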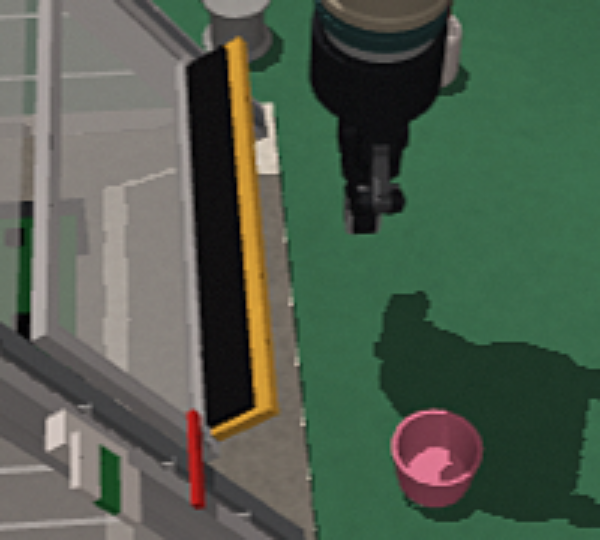

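The shut fingers are at crop (360,225), clear in front of the lip. Approaching.

>>> send_rows(moves=[{"dp": [0.4,0,0],"twist": 0},{"dp": [0.4,0,0],"twist": 0},{"dp": [0.4,0,0],"twist": 0},{"dp": [0.3,0,0],"twist": 0},{"dp": [0.2,0,0],"twist": 0},{"dp": [0.15,0,0],"twist": 0},{"dp": [0.15,0,0],"twist": 0}])

```text
clock: 3.63
eef_pos: [0.5293, -0.0429, 0.1165]
ee_rot: [[0.997, 0.079, 0.018], [0.079, -0.997, -0.014], [0.017, 0.015, -1.0]]
contact_force: [-14.4, -2.7, 12.0]
finger_gap: -0.001
```

>>> send_rows(moves=[{"dp": [0.12,0,-0.15],"twist": 0},{"dp": [0.12,0,-0.15],"twist": 0},{"dp": [0.15,0,-0.15],"twist": 0},{"dp": [0.15,0,-0.15],"twist": 0}])

```text
clock: 3.97
eef_pos: [0.5345, -0.0416, 0.1283]
ee_rot: [[0.997, 0.081, -0.004], [0.081, -0.997, -0.014], [-0.006, 0.014, -1.0]]
contact_force: [-5.6, -1.9, -1.1]
finger_gap: 0.002
```

```bash
python3 - <<'E'
from h import *
save('scene','s2.png');S=sensors.sense();print(S['eef_pos'],S['contact_force'])
print([(r['pixel'],r['p']) for r in mark_of('scene','pointer')[:1]])
s=cv2.imread('pics/s2.png');cv2.imwrite('pics/c4.png',cv2.resize(s[170:350,230:430],None,fx=3,fy=3))
E
```

```text
[ 0.53535037 -0.04166571  0.12919346] [-6.50767687 -0.51135718  1.5234384 ]
[([292.9, 336.6], 0.83)]
```

View pics/c4.png

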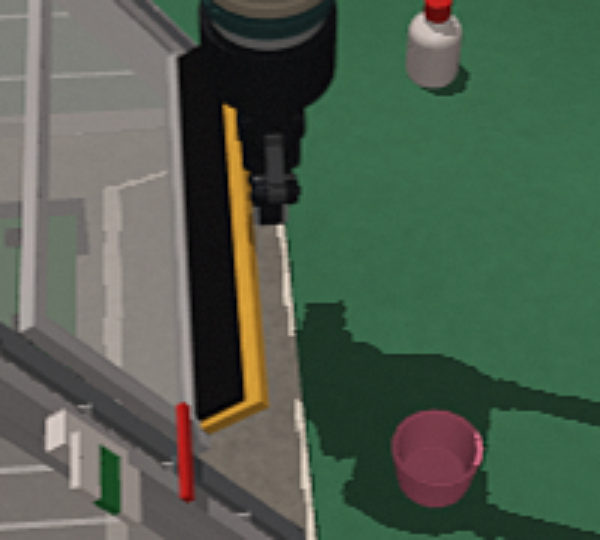

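```bash
cat >> fit.py <<'E'
p0=np.load('p.npy')
def ptrpx(c,q):
    p=p0.copy();p[3]=q;return proj(c,lip(p,.207,.039,.028))
E
python3 - <<'E'
from fit import *
for q in np.arange(.0075,.1,.01): print(round(q,4),ptrpx('scene',q),ptrpx('top',q))
E
```

```text
0.0075 [295.49705011 338.88156816] [212.15471169 212.95556579]
0.0175 [291.7311112  336.42165433] [211.36878283 209.57852801]
0.0275 [287.91104713 333.9263859 ] [210.57316598 206.1598622 ]
0.0375 [284.03568259 331.39499518] [209.76768091 202.69879386]
0.0475 [280.103808   328.82669205] [208.95214287 199.19452919]
0.0575 [276.11417826 326.22066322] [208.12636248 195.64625442]
0.0675 [272.0655114 323.5760713] [207.29014557 192.05313524]
0.0775 [267.95648724 320.89205395] [206.44329303 188.41431609]
0.0875 [263.78574595 318.16772293] [205.58560066 184.72891953]
0.0975 [259.55188651 315.4021631 ] [204.71685898 180.9960455 ]
```

>>> send_rows(moves=[{"dp": [0.2,0,-0.1],"twist": 0},{"dp": [0.2,0,-0.15],"twist": 0},{"dp": [0.2,0,-0.2],"twist": 0},{"dp": [0.2,0,-0.2],"twist": 0},{"dp": [0.2,0,-0.25],"twist": 0}])

```text
clock: 4.48
eef_pos: [0.5493, -0.0406, 0.1501]
ee_rot: [[0.996, 0.082, -0.031], [0.082, -0.996, -0.017], [-0.032, 0.014, -0.999]]
contact_force: [-4.1, -1.9, -2.9]
finger_gap: 0.001
```

```bash
python3 - <<'E'
from h import *
save('scene','s3.png');S=sensors.sense();print(S['eef_pos'],S['contact_force'])
print([(r['pixel'],r['p']) for r in mark_of('scene','pointer')[:1]])
s=cv2.imread('pics/s3.png');cv2.imwrite('pics/c5.png',cv2.resize(s[170:350,230:430],None,fx=3,fy=3))
E
```

```text
[ 0.55091399 -0.04056606  0.15167851] [-6.45636789 -1.11300663  5.08703088]
[([284.3, 329.5], 0.6)]
```

View pics/c5.png

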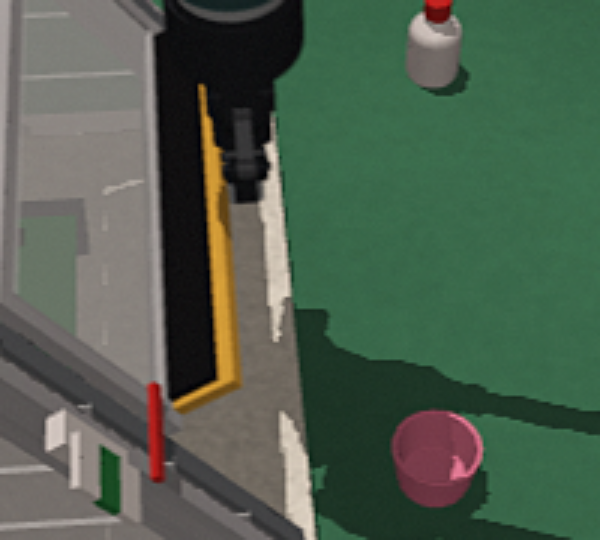

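>>> send_rows(moves=[{"dp": [0.3,0,0.1],"twist": 0},{"dp": [0.3,0,0],"twist": 0},{"dp": [0.3,0,-0.1],"twist": 0}])

```text
clock: 4.83
eef_pos: [0.5522, -0.0402, 0.1527]
ee_rot: [[0.994, 0.085, -0.073], [0.084, -0.996, -0.021], [-0.075, 0.015, -0.997]]
contact_force: [-12.6, -3.4, 4.9]
finger_gap: -0.002
```

```bash
python3 - <<'E'
from h import *
save('scene','s4.png');S=sensors.sense();print(S['eef_pos'],S['contact_force'])
print([(r['pixel'],r['p']) for r in mark_of('scene','pointer')[:1]])
s=cv2.imread('pics/s4.png');cv2.imwrite('pics/c6.png',cv2.resize(s[170:350,230:430],None,fx=3,fy=3))
E
```

```text
[ 0.55284623 -0.04016764  0.15328795] [-17.37764186  -3.34822112  10.39701132]
[([278.4, 328.7], 0.8)]
```

View pics/c6.png

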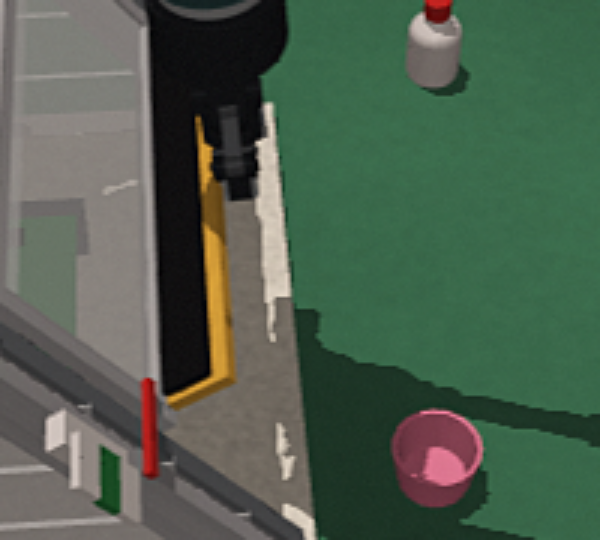

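>>> send_rows(moves=[{"dp": [0.2,0,-0.15],"twist": 0},{"dp": [0.2,0,-0.18],"twist": 0},{"dp": [0.2,0,-0.18],"twist": 0},{"dp": [0.2,0,-0.18],"twist": 0}])

```text
clock: 5.27
eef_pos: [0.563, -0.0395, 0.169]
ee_rot: [[0.992, 0.085, -0.097], [0.083, -0.996, -0.024], [-0.099, 0.016, -0.995]]
contact_force: [-8.3, -2.3, 1.5]
finger_gap: 0.002
```

```bash
python3 - <<'E'
from h import *
save('scene','s5.png');S=sensors.sense();print(S['eef_pos'],S['contact_force'])
print([(r['pixel'],r['p']) for r in mark_of('scene','pointer')[:1]])
s=cv2.imread('pics/s5.png');cv2.imwrite('pics/c7.png',cv2.resize(s[170:350,230:430],None,fx=3,fy=3))
E
```

```text
[ 0.56383182 -0.03943003  0.16990197] [-9.60209262 -1.75255039  5.28780869]
[([274.2, 322.5], 0.67)]
```

View pics/c7.png

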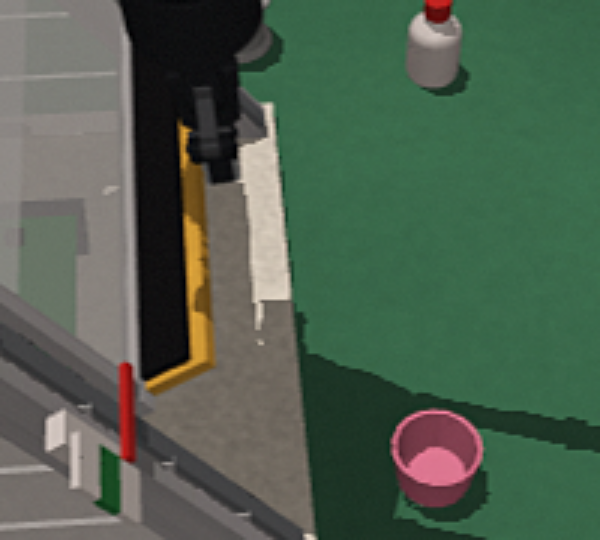

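>>> send_rows(moves=[{"dp": [0.2,0,-0.13],"twist": 0},{"dp": [0.2,0,-0.16],"twist": 0},{"dp": [0.15,0,-0.12],"twist": 0}])

```text
clock: 5.62
eef_pos: [0.5699, -0.0389, 0.1793]
ee_rot: [[0.99, 0.086, -0.115], [0.083, -0.996, -0.026], [-0.117, 0.016, -0.993]]
contact_force: [-7.0, -2.2, 0.1]
finger_gap: -0.004
```

```bash
cat > look.py <<'E'
from fit import *
import sys
k=sys.argv[1]
save('scene','s%s.png'%k);save('top','t%s.png'%k);S=sensors.sense();print(S['clock'],S['eef_pos'],S['contact_force'])
for c in ['scene','top']:
  for t in ['pointer','mark']: print(c,t,[(r['pixel'],round(r['p'],2)) for r in mark_of(c,t)[:1]])
s=cv2.imread('pics/s%s.png'%k);t=cv2.imread('pics/t%s.png'%k)
I=cv2.INTER_CUBIC
cv2.imwrite('pics/d%s.png'%k,np.hstack([cv2.resize(s[290:350,240:290],None,fx=8,fy=8,interpolation=I),cv2.resize(t[165:225,180:230],None,fx=8,fy=8,interpolation=I)]))
E
python3 look.py 6
```

```text
5.7167 [ 0.57045177 -0.03890208  0.1798165 ] [-7.94018814 -2.10451544  4.59358229]
scene pointer [([270.2, 318.8], 0.95)]
scene mark [([266.4, 315.8], 0.82)]
top pointer [([206.3, 186.3], 0.62)]
top mark [([201.4, 186.5], 0.93)]
```

View pics/d6.png

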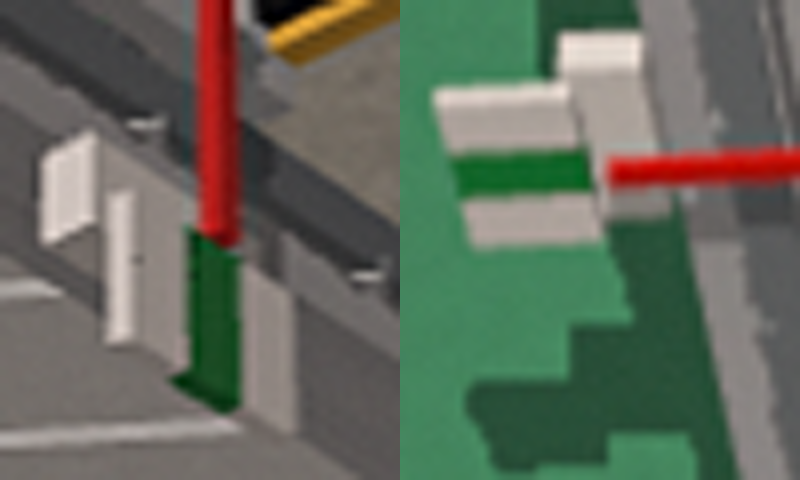

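The pointer tip and the green band line up in both views, with the pointer about 1 mm below centre. Taking the hand straight back.

>>> send_rows(moves=[{"dp": [-0.4,0,0],"twist": 0},{"dp": [-0.6,0,0],"twist": 0},{"dp": [-0.8,0,0],"twist": 0},{"dp": [-0.8,0,0],"twist": 0},{"dp": [-0.6,0,0],"twist": 0},{"dp": [-0.3,0,0],"twist": 0},{"dp": [0,0,0],"twist": 0},{"dp": [0,0,0],"twist": 0}])

```text
clock: 6.58
eef_pos: [0.4919, -0.045, 0.1945]
ee_rot: [[0.993, 0.085, -0.08], [0.083, -0.996, -0.024], [-0.082, 0.017, -0.996]]
contact_force: [-0.1, -0.2, 0.1]
finger_gap: -0.003
```

```bash
python3 look.py 7
```

```text
6.6833 [ 0.4921532  -0.04500669  0.1942687 ] [-0.50525045  0.10528905  0.19082507]
scene pointer [([270.0, 319.7], 0.77)]
scene mark [([265.6, 323.5], 0.69)]
top pointer [([207.3, 185.0], 0.96)]
top mark [([203.7, 185.8], 0.79)]
```

View pics/d7.png

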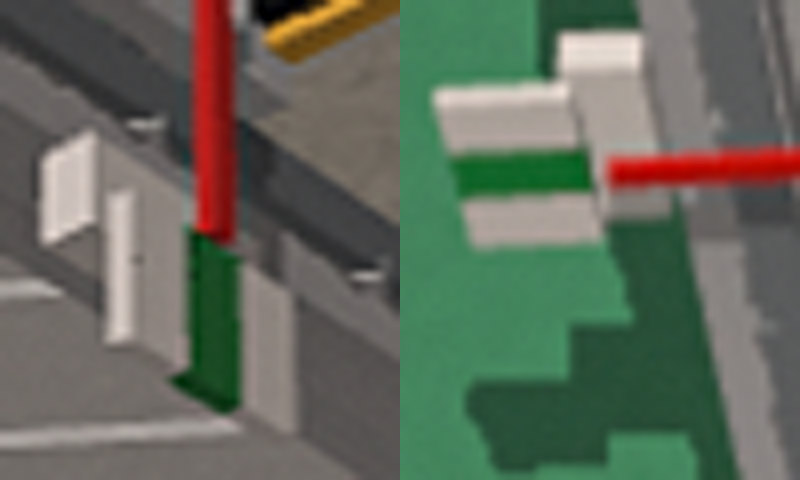

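View pics/s7.png

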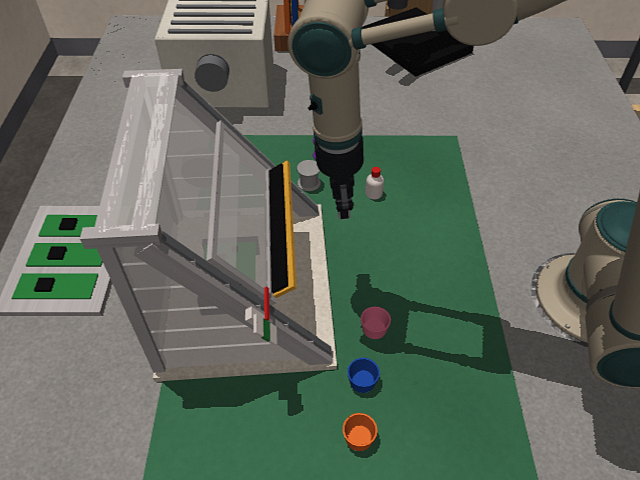

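```bash
python3 - <<'E'
from fit import *
Ro=R(p0[2]);L0=lip(p0,0)
for s,t in [((266.8,319.8),(206.3,186.5)),((266.8,319.7),(203.9,186.3))]:
    X,e=tri(s,t);d=Ro.T@(X-L0);print(X,e,d@n,d@Y,d@u)
workorder.finish_job();print(sensors.sense()['clock'])
E
```

```text
[0.61382507 0.16964284 0.18306351] 0.0016446199993735027 0.03915121659711716 0.20671702079998788 0.10187121740264861
[0.61315416 0.17320953 0.18881434] 0.0015541900685452198 0.035518767372145384 0.21032329988037138 0.10634821637678278
the job is handed in; nothing more can be done
the job is handed in; nothing more can be done
```

I pushed the window up about 75 mm and handed the job in. The last measurement puts the pointer inside the green band, but low in it.

**How it was pushed:** The tool can only point down, so I shut the fingers and pressed their front face against the lip's lower outer edge, moving along the slope. Nothing was pinched. Then I drew the hand straight back.

**Last checks:**
- **Hand:** It is about 80 mm clear of the lip, and the force reading was about 0.
- **Pointer by eye:** After I withdrew the hand, both enlarged views showed the pointer level with the green band, about 1 mm below its centre.
- **Pointer by measurement:** Triangulating both views put it about 4.5 mm below centre, which disagrees with the estimate by eye. The band reaches 8 mm either side of centre, so both put the pointer inside, but with a measuring error of a few millimetres. I handed in from the same script that printed this figure, so I could not move the pointer closer to centre.
- **Loose items:** In the last scene picture the spool, bottle, blue cup and height marker are where they started. The pink and orange cups have not moved either. The arm hides most of the purple spool in that view, but I never went near it.
- **Limits:** The highest force reading was about 21 N, and about 7 s of the 38 s were used.

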